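File sample strips behind the divider of a lever arch file

TASK

File all the loose punched sample strips behind the orange divider of the lever arch file lying open on the TV bench: with the rings still shut turn the divider over to the front-cover side, then lift the lever so that the rings spring open, and slip every punched strip onto the two posts, lying flat with its body on the back cover where the divider lay. Then press the lever fully down so that the rings are shut and turn the divider back to lie over the strips; leave the unpunched offcut and everything else on the bench where it is.

Things in the scene. Friction and masses are not known exactly. Their poses are not given: they have to be found in the camera images.
- file: lever arch file lying wide open, fast on the bench; grey inside, blue edges, boards 3 mm thick. Origin: on the bench, midway between the posts and the foot of the arches. x along the spine away from the lever, y towards the front cover, z up. Back cover y -190 to +40 mm, spine +43 to +118, front cover +121 to +336, x -120 to +120. Base plate 150 x 68 mm, top 5 mm above the bench.
- post0_top (a point): top of the fixed post at the lever's end, at x -40, y -27 mm of the file, 36 mm above the bench: an upright 5 mm steel pin with a round top, free from above only while the rings are open.
- post1_top (a point): top of the other, equal post, at x +40, y -27 mm of the file, 36 mm above the bench.
- arches (a joint): angle (rad) of the two steel arches, moved by the lever: 0 shut, curving over to the post tops (66 mm high); 1.0 open, leaning to the front-cover side (all of them at file y above +20 mm, up to 72 mm high). They stand at x -40 and +40 on a rod along x at y +27 mm, 8 mm above the bench.
- lever (a joint): lever angle (rad): 0 fully down, rings shut; 1.15 fully up, rings open. It turns about an axis along the file's y at x -60, y 0, 18 mm above the bench. It is sprung over a dead point at about 0.58, snapping either way from there by itself; it needs at most about 4 N at its tip.
- lever_tip (a point): middle of the black roll at the lever's free end, 20 mm long along the file's y (pinch it across these 20 mm; it may turn between the fingers), 11 mm thick. Down, it is at x -115, y 0, 20 mm above the bench; a steel blade 14 mm wide, 3 mm thick runs from it in +x to the axis 55 mm away. Rising, the tip goes up and towards +x.
- leaf (a joint): angle (rad) of the orange divider, a stiff board 120 mm (file x) by 135 by 2.5 mm, 60 g, turning on the rings about the file's x axis, 36 mm above the bench: -0.11 lying on the back-cover side (-y), pi/2 upright, pi + 0.11 lying on the front-cover side. It spans 15 to 150 mm from that axis. It falls to the nearer side unless within about 0.2 rad of upright.
- leaf_tab (a point): middle of the divider's white index tab, 34 mm wide along the file's x, 6 mm thick, 150 to 178 mm from the turning axis; this point is 165 mm from it. Pinch the tab across its 34 mm; it may turn between the fingers.
- strip1: loose punched sample strip (pale wood), stiff, 110 x 50 x 6 mm, 25 to 50 g; origin: centre of its underside, x along its length, z normal to its face. Two 11 mm holes go through it at x -40 and +40 mm, both at y +14 mm, near its +y long edge. Both faces alike. May be absent (None). On the posts its origin is at file x 0, y -41 mm.
- strip2: loose punched sample strip (terracotta brown), stiff, 110 x 50 x 6 mm, 25 to 50 g; origin: centre of its underside, x along its length, z normal to its face. Two 11 mm holes go through it at x -40 and +40 mm, both at y +14 mm, near its +y long edge. Both faces alike. May be absent (None). On the posts its origin is at file x 0, y -41 mm.
- strip3: loose punched sample strip (green), stiff, 110 x 50 x 6 mm, 25 to 50 g; origin: centre of its underside, x along its length, z normal to its face. Two 11 mm holes go through it at x -40 and +40 mm, both at y +14 mm, near its +y long edge. Both faces alike. May be absent (None). On the posts its origin is at file x 0, y -41 mm.
- strip4: loose punched sample strip (white laminate), stiff, 110 x 50 x 6 mm, 25 to 50 g; origin: centre of its underside, x along its length, z normal to its face. Two 11 mm holes go through it at x -40 and +40 mm, both at y +14 mm, near its +y long edge. Both faces alike. May be absent (None). On the posts its origin is at file x 0, y -41 mm.
- offcut: bystander: an unpunched plywood offcut 78 x 50 x 6 mm, no holes; origin under its centre.
- tealight: bystander: glass tealight holder, 68 mm wide, 58 mm high; origin under its centre.
- phone_stand: bystander: aluminium phone stand, base 95 x 75 mm, 110 mm high, standing on the front cover; origin under its centre.
- dice_cup: bystander: blue plastic dice cup, 84 mm wide, 98 mm high; origin under its centre.
- toy_car: bystander: red toy car 76 x 36 x 31 mm; origin under its centre.
- remote: bystander: grey remote control 165 x 44 x 18 mm; origin under its centre.
Not all that is in view belongs to the job. What is meant by the strip4 is not red or turquoise, and is the larger of those in its own colour.

How it is judged:
By the outcome, as a careful person would: the job done as asked, in the order asked, and still so for the second after the job is handed in, with the robot touching nothing.
Of strip1, strip2, strip3, strip4 only 2 to 4 are there at a start; the rules pass over those that are not, and their reading is None.
At some moment in a run one of strip1, strip2, strip3, strip4 may be knocked a few centimetres aside while the robot is not near it.
Once in a run the grip may slacken for a moment while it holds something.
It also fails if it takes over 210 s, if anything falls off the work surface, if the arm or the gripper's body presses on something with over 40 N, if the wrist force passes 120 N, or if a joint passes its speed limit or range.

ROBOT

A 6-joint arm with a two-finger parallel gripper is mounted at the origin on the work surface. World frame = base frame: x ahead of the robot, y to its left, z up, the work surface at z = 0. Lengths are in mm, angles in degrees, forces in N, time in s.
With the tool pointing down it reaches from about 350 to 850 mm from the base axis. Payload 8.1 kg.
Tool frame: the origin (TCP) lies midway between the tips of the shut fingers; the grasp point (between the pads) lies 19 mm behind it; z points along the fingers, y is the line along which they close (so a half turn about z gives the same grasp; the last joint's range is limited). The gripper opens to 85 mm and grips with 20 to 120 N. Pads are 22 mm wide; open, the fingers measure 114 mm over their backs; the gripper's body (76 mm by 85 mm) begins 54 mm behind the grasp point. The pads swing forward as they close: fully open they stand 13 mm farther back than shut.
Start: joints at [61.513, 7.471, 85.268, -0, 87.261, -4.893], TCP at [240.135, 549.855, 231.292] pointing down, gripper open.
Joint ranges: [-169.43, 169.43], [-51.17, 129.36], [1.28, 143.12], [-76.62, 256.62], [0, 156.53], [-152.29, 152.29]. Speed limits (degrees/s): [136.94, 136.94, 159.86, 180, 180, 180].

INTERFACE

Orientations are given as [roll, pitch, yaw] about the fixed x, y, z axes, in that order (R = Rz(yaw) Ry(pitch) Rx(roll)).
In Python, from bench import r gives the robot as it stands.
- The arm moves only by the tool step_arm, never from a script. Its arguments are lists of equal length, an entry for each row: "delta_pos": the shift along the world's x, y, z in units of 200 mm (1.0 is 200 mm), a list of three; "spin": the turn about the world's z in units of 180 degrees (1.0 is 180 degrees). In form: {"delta_pos": [[dx, dy, dz], ...], "spin": [spin, ...]}. A call has 1 to 8 rows; each row shifts and turns the commanded pose from where the row before left it; what a row does not reach is not made up. A row lasts 1/8 s, in which the tool goes at most 62.5 mm and 10.7 degrees, less where a joint would pass 70% of its speed; a pose out of reach is approached as far as the arm can. A call with a number of a shift or a turn outside -1 to 1 is refused whole. A call with a gripper value outside its range is refused whole. "gripper" is the opening, from -1 (shut) to 1 (fully open), set as the call begins (left out, the last holds). The fingers move at their own pace and stop on an object; "squeeze" is the grip in N (left out, the last holds). Time passes only in rows, so rows that do not move let the fingers close. It gives the time, the measured TCP pose, the force, the opening and the grip force at its end, in the units of the state.
- r.sense(): the state, without advancing time (a new reading comes with each control period).
- r.snapshot(name): name is "side" or "top" or "wrist"; returns a dict with "pixels" (384x512x3 uint8, blue, green, red), "fx", "fy", "cx", "cy" (pixels), "camera_from_world" (4x4, takes a point from world to camera coordinates). Camera axes: x right, y up, looking along -z (the intrinsics and any distortion apply to the point x, -y, -z); pixel columns grow to the right and rows downward; lengths in mm; the calibration is good to about 2 mm. A picture is of the moment at which its call begins. There is no depth.
- r.hand_in(): hands the job in; it is judged then, once.
The state is a dict: "time": time; "joint_pos": joint angles; "qd": joint speeds; "joint_efforts": joint torques, N m; "tool_pos": TCP position; "tcp_rot": TCP orientation; "ft_force": force on the tool from outside, world axes, zero at the start; "wrist_torque": the same for the moment, N m; "finger_gap": finger opening in mm; "grip_force": force on a finger pad.
Only numpy, scipy, OpenCV 4.12 (cv2) and the standard library are available. Lean on these libraries where they do the work, as an engineer would, in place of code of your own. Each camera call takes 0.05 s, during which the arm holds its last target. There are 200 camera calls.

## Working session

There is one attempt and no reset: what is moved stays moved. The work goes in short steps, Python scripts to look and compute and a tool call to move; the robot and the scene stay as the last step left them, time stands still between calls to the robot, and variables do not carry over. Pictures are saved under pics/ and viewed, at most 14 in all, crops included, and the job is handed in when it is done.

Besides the shell and the picture viewer there is one more tool, called after ">>>" as name(argument=value, ...), one argument or row to a line, values as JSON. step_arm: Moves the arm, as the interface text tells. Shifts and turns lie within -1 to 1; 1 stands for 200 mm of shift or 180 degrees of turn. Its arguments: {"type":"object","properties":{"delta_pos":{"type":"array","items":{"type":"array","items":{"type":"number","minimum":-1,"maximum":1}}},"spin":{"type":"array","items":{"type":"number","minimum":-1,"maximum":1}},"gripper":{"type":"number"},"squeeze":{"type":"number"}},"required":["delta_pos","spin"]}

```bash
mkdir -p pics
cat > h.py <<'E'
import numpy as np, cv2
from bench import r
def snap(n,f=None):
    s=r.snapshot(n)
    s['pixels']=np.asarray(s['pixels'])
    if f: cv2.imwrite('pics/'+f,s['pixels'])
    return s
def ray(s,u,v,z):
    T=np.array(s['camera_from_world']);R=T[:3,:3];t=T[:3,3]
    c=-R.T@t
    d=R.T@np.array([(u-s['cx'])/s['fx'],-(v-s['cy'])/s['fy'],-1.])
    return c+d*(z-c[2])/d[2]
def proj(s,p):
    T=np.array(s['camera_from_world']);q=T[:3,:3]@np.array(p,float)+T[:3,3]
    return s['cx']+s['fx']*q[0]/-q[2], s['cy']-s['fy']*q[1]/-q[2]
E
python3 - <<'E'
from h import *
a=snap('top','top0.png');b=snap('side','side0.png')
print({k:v for k,v in a.items() if k!='pixels'},{k:v for k,v in b.items() if k!='pixels'});print(r.sense())
E
```

```text
{'fx': 361.4382537849734, 'fy': 361.4382537849734, 'cx': 254.60930437713435, 'cy': 187.61437715478743, 'camera_from_world': array([[ 6.93702725e-03, -9.99777513e-01,  1.99198819e-02,
        -5.22535093e+01],
       [ 9.81494172e-01,  1.06196425e-02,  1.91197315e-01,
        -5.92672363e+02],
       [-1.91366318e-01,  1.82249070e-02,  9.81349471e-01,
        -9.71573746e+02],
       [ 0.00000000e+00,  0.00000000e+00,  0.00000000e+00,
         1.00000000e+00]])} {'fx': 398.29422863728325, 'fy': 398.29422863728325, 'cx': 255.8289294405336, 'cy': 191.50488230831917, 'camera_from_world': array([[ 7.85043647e-01, -6.19315731e-01,  1.24297179e-02,
        -5.01602098e+02],
       [ 3.41826087e-01,  4.49857946e-01,  8.25095603e-01,
        -2.50853644e+02],
       [-5.16586294e-01, -6.43487259e-01,  5.64856395e-01,
        -1.12198899e+03],
       [ 0.00000000e+00,  0.00000000e+00,  0.00000000e+00,
         1.00000000e+00]])}
{'time': 0.1, 'joint_pos': array([ 6.15120061e+01,  7.51014882e+00,  8.53258454e+01,  7.90939377e-04,
        8.72611707e+01, -4.89335229e+00]), 'qd': array([-0.07303575, -0.10911657, -0.04293864,  0.00689017,  0.15926552,
       -0.01305888]), 'joint_efforts': array([ 1.85360812e-03, -5.70951712e+01, -5.01942480e+01, -1.22899737e-04,
        8.12618091e-03,  1.20360842e-04]), 'tool_pos': array([239.89091065, 549.39875367, 230.32903033]), 'tcp_rot': array([-1.79903257e+02, -9.07537941e-03,  1.56405312e+02]), 'ft_force': array([-0.91415243, -0.59641946,  0.27703619]), 'wrist_torque': array([-0.00227815,  0.01016663,  0.0144584 ]), 'grip_force': 0.0, 'finger_gap': 85.6136992556421}
```

View pics/top0.png

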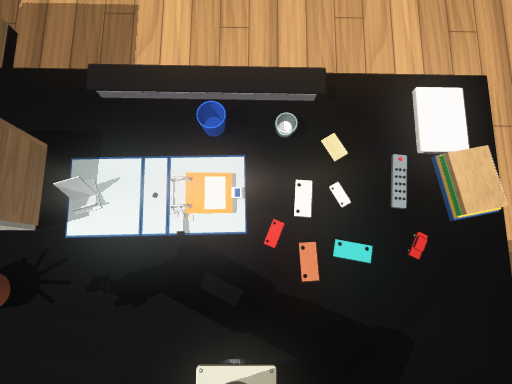

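View pics/side0.png

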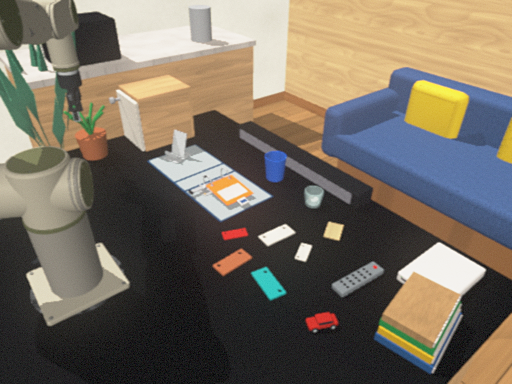

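The top view shows the file at cols 67–246, rows 155–237, with the front cover on the left and the lever near (182,232). Terracotta strip2 is at (309,261). There are two whites: the larger at (303,198) and a smaller one at (340,194). Turquoise is at (353,250), red at (274,233), and the plywood piece with no visible holes at (335,147). I'll measure these and confirm in an enlarged crop.

Run:
```python
from h import *
s=snap('top');im=s['pixels']
hsv=cv2.cvtColor(im,cv2.COLOR_BGR2HSV)
def rect(name,m,box,z):
    mm=np.zeros_like(m);x0,y0,x1,y1=box;mm[y0:y1,x0:x1]=m[y0:y1,x0:x1]
    cs,_=cv2.findContours(mm,cv2.RETR_EXTERNAL,cv2.CHAIN_APPROX_NONE)
    c=max(cs,key=cv2.contourArea)
    w=np.array([ray(s,u,v,z)[:2] for u,v in c[:,0,:]],np.float32)
    print(name,'px',c[:,0].mean(0).round(1),'rect',[np.round(q,1) for q in cv2.minAreaRect(w)])
    return c
S=hsv[...,1];V=hsv[...,2];H=hsv[...,0]
br=((V>70)*255).astype(np.uint8)
rect('white4',br,(285,170,322,225),6)
rect('white_s',br,(325,175,358,215),6)
rect('terra',br,(290,235,328,290),6)
rect('offcut',br,(315,125,355,168),6)
rect('turq',br,(328,232,380,270),6)
rect('file',((V>60)*255).astype(np.uint8),(50,140,255,250),3)
org=((H>5)&(H<22)&(S>140)&(V>150)).astype(np.uint8)*255
rect('leaf',org,(165,150,245,240),36)
rect('tealight',br,(265,105,305,140),0)
cv2.imwrite('pics/c1.png',cv2.resize(im[120:290,165:385],None,fx=3.5,fy=3.5,interpolation=cv2.INTER_CUBIC)[:600])
```

```text
white4 px [302.9 197.8] rect [array([ 573.5, -192.7]), array([ 53.7, 114.4]), np.float64(86.2)]
white_s px [339.7 194.4] rect [array([ 586.1, -302.9]), array([76.4, 36.7]), np.float64(30.4)]
terra px [308.6 261.4] rect [array([ 388.9, -205.1]), array([112.5,  52.9]), np.float64(3.8)]
offcut px [334.  146.6] rect [array([ 734.8, -291.4]), array([80. , 53.4]), np.float64(31.6)]
turq px [352.3 250.7] rect [array([ 419.2, -334.2]), array([112.7,  52. ]), np.float64(80.1)]
file px [156.2 195.8] rect [array([577.9, 251.3]), array([245.1, 599.4]), np.float64(1.7)]
leaf px [212.  208.6] rect [array([548. ,  84.4]), array([ 46.5, 128.8]), np.float64(0.5)]
tealight px [285.4 123.7] rect [array([ 808. , -144.8]), array([69. , 79.5]), np.float64(89.8)]
```

View pics/c1.png

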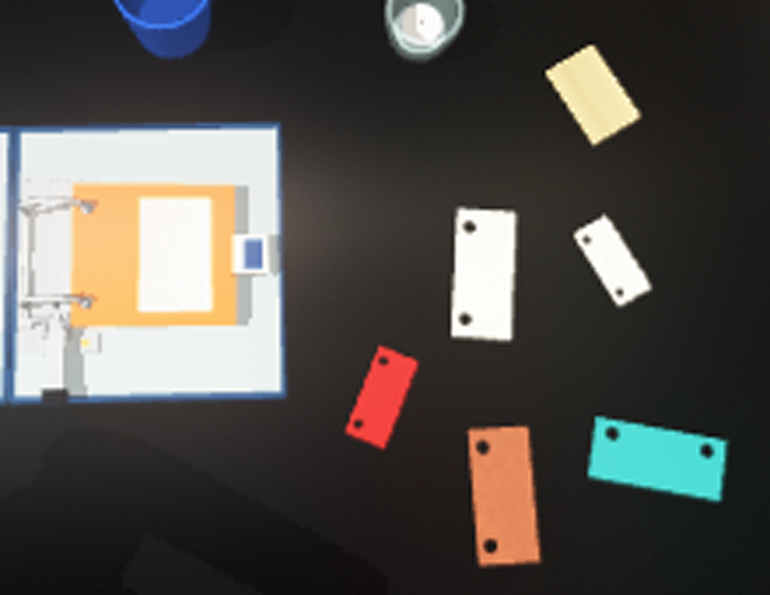

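The crop confirms strip4 is the larger white strip, crop (483,273), px (303,198). It measures 114x54 mm and has two holes on its left edge. The small white (340,194), red (274,233) and turquoise (353,250) are decoys. Strip2 is terracotta with its holes on the left. There's no pale wood punched strip or green one, and the wood piece at (334,147) is the 80x53 offcut. Next I'll locate the file.

Run:
```python
from h import *
s=snap('top');im=s['pixels'];hsv=cv2.cvtColor(im,cv2.COLOR_BGR2HSV)
m=(hsv[...,2]>60)
# right edge (back cover) subpixel-ish, and top/bottom edges
def fit(P): 
    P=np.array(P);d,c=np.linalg.svd(P-np.median(P,0))[2][0],P.mean(0);return c,d
R=[ray(s,np.nonzero(m[v,200:262])[0].max()+200.5,v,3)[:2] for v in range(165,226,3)]
T=[ray(s,u,np.nonzero(m[145:200,u])[0].min()+145-.5,3)[:2] for u in range(180,240,4)]
B=[ray(s,u,np.nonzero(m[200:245,u])[0].max()+200.5,3)[:2] for u in range(195,240,4)]
for n,P in zip('RTB',(R,T,B)):
    c,d=fit(P);print(n,c.round(1),np.degrees(np.arctan2(d[1],d[0])).round(2))
print('spine lines', [ray(s,u,195,3)[:2].round(1) for u in (140.7,144.5,167,170)])
tab=(hsv[...,0]>95)&(hsv[...,0]<125)&(hsv[...,1]>60);q=np.argwhere(tab[180:207,228:246])+[180,228]
u=q[:,1].mean();v=q[:,0].mean();print('tab blue',u,v,ray(s,u,v,20))
for n,p in dict(lever=(180.4,232.8),).items(): print(n,ray(s,*p,20))
print('post?',ray(s,165+88/3.5,120+207/3.5,40),ray(s,165+86/3.5,120+301/3.5,40))
print('stand base', ray(s,85,200,3))
```

```text
R [581.9 -54.4] 165.18
T [705.1  94.8] -89.27
B [462.1  60.9] 92.06
spine lines [array([577.8, 290.3]), array([577.9, 279.1]), array([578.6, 212.6]), array([578.7, 203.7])]
tab blue 238.72549019607843 194.13725490196077 [580.41664851  -1.11252791  20.        ]
lever [465.94258749 164.5557714   20.        ]
post? [619.57633598 139.85473068  40.        ] [541.00449374 138.26632994  40.        ]
stand base [561.08374819 452.85349274   3.        ]
```

>>> step_arm(
  delta_pos=[
    [0.142,-0.228,0],
    [0.142,-0.228,0],
    [0.142,-0.228,0],
    [0.142,-0.228,0],
    [0.142,-0.228,0],
    [0.142,-0.228,0],
    [0.142,-0.228,0],
    [0.142,-0.228,0],
  ],
  spin=[-0.0302,-0.0302,-0.0302,-0.0302,-0.0302,-0.0302,-0.0302,-0.0302],
  gripper=0.3,
)

```text
time: 1.2
tool_pos: [467.9, 183.4, 231.3]
tcp_rot: [180.0, -0.0, 112.7]
ft_force: [1.2, 0.8, -0.6]
finger_gap: 55.6
grip_force: 0.0
```

>>> step_arm(
  delta_pos=[
    [0.142,-0.228,-0.1],
    [0.142,-0.228,-0.1],
    [0.142,-0.228,-0.1],
    [0.142,-0.228,-0.1],
    [0,0,0],
  ],
  spin=[-0.0302,-0.0302,-0.0302,-0.0302,0],
)

```text
time: 1.82
tool_pos: [580.5, -0.6, 148.3]
tcp_rot: [-179.8, 0.0, 90.9]
ft_force: [-0.1, 0.1, -0.3]
finger_gap: 55.5
grip_force: 0.0
```

Run:
```python
from h import *
a=snap('wrist','w1.png');st=r.sense();print(st['tool_pos'],st['tcp_rot'],st['finger_gap'])
T=np.array(a['camera_from_world']);print(-T[:3,:3].T@T[:3,3])
for p in [(581,2,18),(541,138,36),(621,139,36),(466,164.5,20)]: print(p,proj(a,p))
```

```text
[580.38522854   1.165387   149.58575942] [-1.79824781e+02 -2.41824236e-02  9.10191315e+01] 55.29039508797254
[579.02758835  75.71430632 291.10234708]
(581, 2, 18) (np.float64(255.19538596341368), np.float64(180.2761773361123))
(541, 138, 36) (np.float64(204.5335192512245), np.float64(8.67830625910807))
(621, 139, 36) (np.float64(312.3998964785292), np.float64(8.959111397295004))
(466, 164.5, 20) (np.float64(108.72786963181562), np.float64(-26.427550772685095))
```

View pics/w1.png

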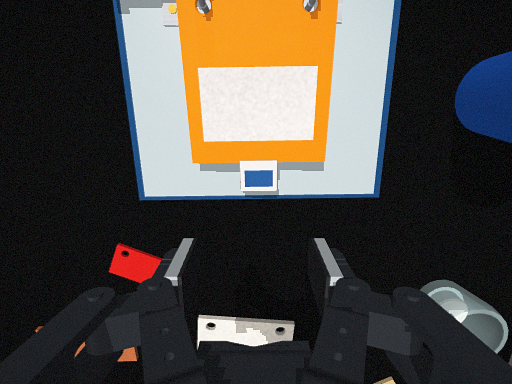

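The wrist view shows the tab spanning cols 240–277, rows 161–192, with its centre at (259,177). The ring tops are at (204,5) and (311,5), and the back-edge corners at (143,200) and (379,195).

Run:
```python
from h import *
a=snap('wrist')
for n,u,v,z in [('tab',259,177,19),('L',143,200,3),('R',379,195.5,3),('leafL',193,163,21),('leafR',325,161,21),('tabL',241,177,19),('tabR',277,177,19)]: print(n,ray(a,u,v,z).round(1))
```

```text
tab [584.5   7.1  19. ]
L [468.3 -23.2   3. ]
R [705.7 -13.9   3. ]
leafL [524.   19.6  21. ]
leafR [644.1  23.7  21. ]
tabL [567.7   6.8  19. ]
tabR [601.3   7.4  19. ]
```

>>> step_arm(
  delta_pos=[
    [0.018,0.019,-0.145],
    [0,0,-0.145],
    [0,0,-0.145],
    [0,0,-0.145],
    [0,0,-0.143],
    [0,0,0],
  ],
  spin=[0.0056,0,0,0,0,0],
)

```text
time: 2.68
tool_pos: [582.3, 8.0, 5.1]
tcp_rot: [-179.8, -0.0, 92.3]
ft_force: [0.2, -0.2, -0.1]
finger_gap: 55.5
grip_force: 0.0
```

>>> step_arm(
  delta_pos=[
    [0,0,0],
    [0,0,0],
    [0,0,0],
  ],
  spin=[0,0,0],
  gripper=-0.5,
  squeeze=40,
)

```text
time: 3.05
tool_pos: [584.7, 7.1, 8.9]
tcp_rot: [180.0, -0.0, 92.2]
ft_force: [-7.2, 1.9, 7.6]
finger_gap: 32.5
grip_force: 39.3
```

Run:
```python
from h import *
im=cv2.imread('pics/top0.png')[145:245,45:195]
cv2.imwrite('pics/c2.png',cv2.resize(im,None,fx=5,fy=5,interpolation=cv2.INTER_CUBIC))
s=snap('top')
for p in [(52,183),(118,205),(88,215)]: print(ray(s,*p,3),ray(s,*p,110))
for y in (335,348): print(proj(s,(560,y,18)))
a0,a1,n=-.11,np.pi+.09,20
f=np.linspace(a0,a1,n+1);y=-164*np.cos(f);z=164*np.sin(f)
d=np.c_[-.035*np.diff(y),np.diff(y),np.diff(z)]/200
print(d.round(3).tolist())
```

```text
[611.24638881 555.04877624   3.        ] [589.63098447 496.43557915 110.        ]
[547.13743043 354.91335921   3.        ] [531.96415947 316.41122121 110.        ]
[516.71338261 439.87530953   3.        ] [504.59734076 392.8355782  110.        ]
(np.float64(123.41343812065111), np.float64(199.96067804602484))
(np.float64(118.93008703097178), np.float64(199.91614224120528))
[[0.0, -0.004, 0.137], [-0.001, 0.019, 0.135], [-0.001, 0.041, 0.13], [-0.002, 0.063, 0.122], [-0.003, 0.082, 0.11], [-0.003, 0.099, 0.094], [-0.004, 0.113, 0.077], [-0.004, 0.125, 0.057], [-0.005, 0.132, 0.035], [-0.005, 0.136, 0.013], [-0.005, 0.136, -0.01], [-0.005, 0.133, -0.033], [-0.004, 0.126, -0.054], [-0.004, 0.115, -0.074], [-0.004, 0.101, -0.092], [-0.003, 0.084, -0.108], [-0.002, 0.065, -0.12], [-0.002, 0.044, -0.13], [-0.001, 0.022, -0.135], [0.0, -0.001, -0.137]]
```

View pics/c2.png

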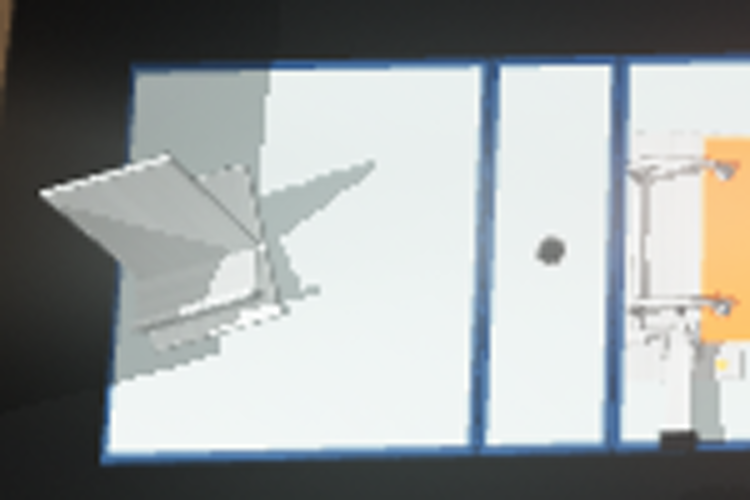

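The stand's nearest edge is at about px (103,207), world y ≈ 397. The tab will end at about 348, so the turn is clear.

>>> step_arm(
  delta_pos=[
    [0,-0.004,0.137],
    [-0.001,0.019,0.135],
    [-0.001,0.041,0.13],
    [-0.002,0.063,0.122],
    [-0.003,0.082,0.11],
    [-0.003,0.099,0.094],
    [-0.004,0.113,0.077],
    [-0.004,0.125,0.057],
  ],
  spin=[0,0,0,0,0,0,0,0],
)

```text
time: 4.1
tool_pos: [581.0, 114.9, 180.7]
tcp_rot: [179.9, 0.0, 92.2]
ft_force: [2.7, 1.7, -9.4]
finger_gap: 32.7
grip_force: 40.5
```

>>> step_arm(
  delta_pos=[
    [-0.005,0.132,0.035],
    [-0.005,0.136,0.013],
    [-0.005,0.136,-0.01],
    [-0.005,0.133,-0.033],
    [-0.004,0.126,-0.054],
    [-0.004,0.115,-0.074],
    [-0.004,0.101,-0.092],
  ],
  spin=[0,0,0,0,0,0,0],
)

```text
time: 4.97
tool_pos: [576.1, 296.7, 143.4]
tcp_rot: [179.5, -0.5, 92.3]
ft_force: [-9.4, 16.7, 20.0]
finger_gap: 27.0
grip_force: 40.6
```

Run:
```python
from h import *
s=snap('side');a=snap('wrist')['pixels'];st=r.sense();print(st['tool_pos'],st['tcp_rot'],st['finger_gap'],st['ft_force'],st['grip_force'])
c=cv2.resize(s['pixels'][60:240,110:300],None,fx=2.1,fy=2.1)
cv2.imwrite('pics/m1.png',np.hstack([c,cv2.resize(a,(400,c.shape[0]))]))
```

```text
[575.82551446 298.26377691 141.85284608] [179.51648322  -0.60277066  92.44404801] 27.15777419685935 [-7.00660399 18.40025304 19.93416876] 41.7824524641037
```

View pics/m1.png

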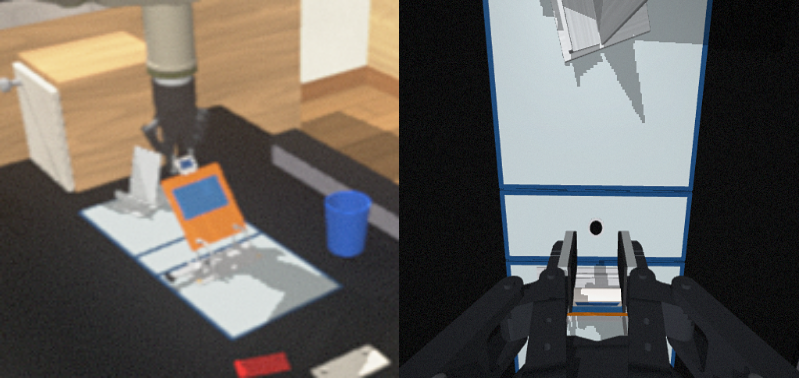

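The side view shows the leaf held and leaning past upright towards the front cover. The tool is running a few mm inside the true arc, so I'll shift it outwards and continue down.

>>> step_arm(
  delta_pos=[
    [0.004,0.105,-0.08],
    [0,0.084,-0.108],
    [0,0.065,-0.12],
    [0,0,0],
  ],
  spin=[0,0,0,0],
  squeeze=25,
)

```text
time: 5.58
tool_pos: [574.2, 344.4, 74.8]
tcp_rot: [-180.0, -0.2, 92.3]
ft_force: [-6.6, 6.3, 3.7]
finger_gap: 27.2
grip_force: 36.4
```

>>> step_arm(
  delta_pos=[
    [0,0,0],
    [0,0,0],
    [0,0,0],
  ],
  spin=[0,0,0],
  gripper=0.3,
)

```text
time: 5.95
tool_pos: [575.9, 340.5, 75.3]
tcp_rot: [179.9, -0.0, 92.2]
ft_force: [0.3, -0.7, -0.1]
finger_gap: 55.6
grip_force: 0.0
```

>>> step_arm(
  delta_pos=[
    [0,0,0.2],
    [0,0,0.3],
    [0,-0.1,0.3],
    [0,-0.25,0.1],
    [0,-0.25,0],
    [0,0,0],
  ],
  spin=[0,0,0,0,0,0],
)

```text
time: 6.7
tool_pos: [576.1, 217.4, 254.9]
tcp_rot: [179.9, 0.0, 91.9]
ft_force: [-0.5, -0.3, 0.3]
finger_gap: 55.1
grip_force: 0.0
```

Run:
```python
from h import *
s=snap('side');a=snap('wrist');print(r.sense()['tool_pos'])
c=cv2.resize(s['pixels'][60:240,110:300],None,fx=2.1,fy=2.1)
cv2.imwrite('pics/m2.png',np.hstack([c,cv2.resize(a['pixels'],(400,c.shape[0]))]))
```

```text
[575.5140015  220.30115301 254.13396938]
```

View pics/m2.png

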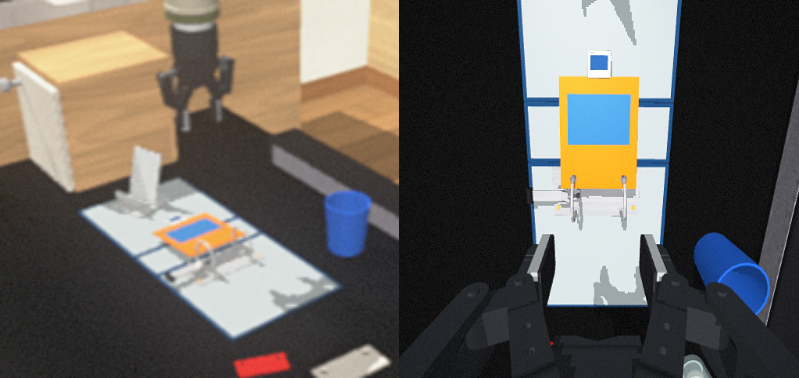

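The leaf now lies on the front side. The lever is at full-res px ≈ (172,198). Next I'll measure it, rotate for the pinch and go above it.

Run:
```python
from h import *
a=snap('wrist')
im=a['pixels'];cv2.imwrite('pics/c3.png',cv2.resize(im[140:235,155:325],None,fx=4.6,fy=4.6,interpolation=cv2.INTER_CUBIC))
for n,p,z in [('lever',(172,198),20),('tab',(253,64/.984),18)]: print(n,ray(a,*p,z))
```

```text
lever [470.2744138  167.21893972  20.        ]
tab [570.5631783 332.6365937  18.       ]
```

View pics/c3.png

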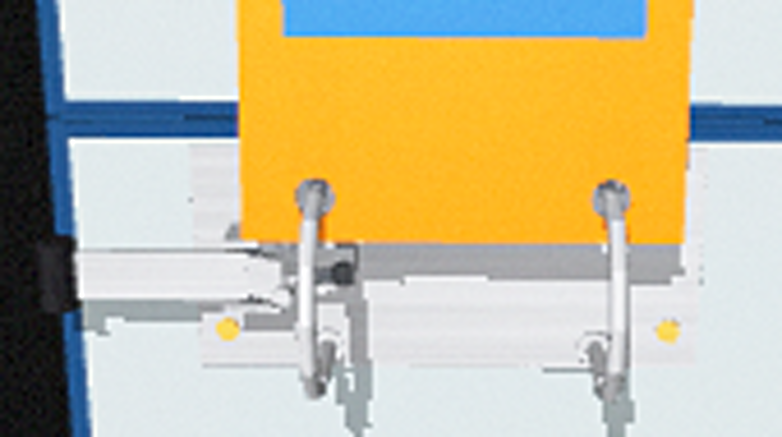

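>>> step_arm(
  delta_pos=[
    [-0.069,-0.034,-0.08],
    [-0.069,-0.034,-0.08],
    [-0.069,-0.034,-0.08],
    [-0.069,-0.034,-0.08],
    [-0.069,-0.034,-0.08],
    [-0.069,-0.034,-0.08],
    [-0.069,-0.034,-0.08],
    [-0.065,-0.033,-0.08],
  ],
  spin=[0.0555,0.0555,0.0555,0.0555,0.0555,0.0555,0.0555,0.0555],
  gripper=0.06,
)

```text
time: 7.85
tool_pos: [465.1, 167.7, 125.1]
tcp_rot: [180.0, -0.0, 172.5]
ft_force: [0.5, -0.3, 0.2]
finger_gap: 45.5
grip_force: 0.0
```

>>> step_arm(
  delta_pos=[
    [0,0,0],
    [0,0,0],
    [0,0,0],
  ],
  spin=[0.0555,0,0],
)

```text
time: 8.22
tool_pos: [466.0, 167.4, 126.0]
tcp_rot: [180.0, 0.0, -178.1]
ft_force: [-0.4, 0.6, 0.3]
finger_gap: 45.1
grip_force: 0.0
```

Run:
```python
from h import *
a=snap('wrist','w3.png');st=r.sense();print(st['tool_pos'],st['tcp_rot'],st['joint_pos'].round(0))
T=np.array(a['camera_from_world']);print(-T[:3,:3].T@T[:3,3])
for p in [(464,166,20),(538,141,36),(618,144,36)]:print(proj(a,p))
```

```text
[466.0256485  167.27028795 126.07078359] [ 1.79990288e+02  2.68730646e-02 -1.78052871e+02] [ 14.  -5. 109.   0.  76. -78.]
[388.95771625 165.02157669 268.78424559]
(np.float64(251.95512084483622), np.float64(189.22069133493932))
(np.float64(220.73204441160703), np.float64(273.99160955262107))
(np.float64(223.72794558000783), np.float64(346.90343713012146))
```

View pics/w3.png

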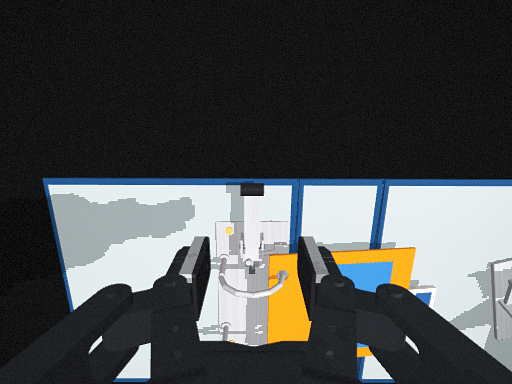

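The roll is at (252,189), which matches the prediction for (464,166,20). I'll descend and pinch it.

>>> step_arm(
  delta_pos=[
    [-0.01,-0.006,-0.15],
    [0,0,-0.15],
    [0,0,-0.15],
    [0,0,-0.15],
    [0,0,0],
  ],
  spin=[0,0,0,0,0],
)

```text
time: 8.9
tool_pos: [461.5, 165.1, 3.5]
tcp_rot: [-179.9, -0.3, -178.0]
ft_force: [-0.8, -0.1, 0.8]
finger_gap: 45.0
grip_force: 0.0
```

>>> step_arm(
  delta_pos=[
    [0,0,0],
    [0,0,0],
    [0,0,0],
    [0,0,0],
  ],
  spin=[0,0,0,0],
  gripper=-1,
  squeeze=30,
)

```text
time: 9.4
tool_pos: [465.1, 165.9, 7.4]
tcp_rot: [180.0, 0.2, -177.9]
ft_force: [-0.8, 0.1, 6.8]
finger_gap: 18.8
grip_force: 30.1
```

>>> step_arm(
  delta_pos=[
    [0.012,0,0.062],
    [0.026,0.001,0.058],
    [0.038,0.001,0.052],
    [0.048,0.002,0.042],
    [0.057,0.002,0.03],
    [0,0,0],
  ],
  spin=[0,0,0,0,0,0],
)

```text
time: 10.15
tool_pos: [501.3, 167.0, 56.0]
tcp_rot: [180.0, 0.1, -177.9]
ft_force: [-3.4, 2.3, 6.4]
finger_gap: 18.9
grip_force: 31.1
```

>>> step_arm(
  delta_pos=[
    [0,0,0],
    [0,0,0],
    [0,0,0],
  ],
  spin=[0,0,0],
  gripper=0.1,
)

```text
time: 10.52
tool_pos: [499.7, 166.5, 54.3]
tcp_rot: [-180.0, -0.0, -177.9]
ft_force: [0.3, -0.2, 0.5]
finger_gap: 47.0
grip_force: 0.0
```

>>> step_arm(
  delta_pos=[
    [-0.05,0,0.25],
    [-0.05,0,0.25],
    [0,0,0.25],
    [0,0,0],
  ],
  spin=[0,0,0,0],
)

```text
time: 11.02
tool_pos: [482.7, 167.3, 210.0]
tcp_rot: [179.9, 0.5, -177.9]
ft_force: [-0.2, -0.1, -0.8]
finger_gap: 47.0
grip_force: 0.0
```

Run:
```python
from h import *
a=snap('wrist');st=r.sense();print(st['tool_pos'],st['tcp_rot'])
s=snap('side')
for p in [(540,141,36),(620,144,36)]:print(proj(a,p))
c=cv2.resize(s['pixels'][140:225,145:275],None,fx=4,fy=4,interpolation=cv2.INTER_CUBIC)[:,:400]
cv2.imwrite('pics/m4.png',np.hstack([c,a['pixels'][384-340:,100:500]]))
```

```text
[481.41917183 166.99774068 207.16107159] [ 179.95019742    0.29143692 -177.90669703]
(np.float64(228.15471311177382), np.float64(219.7768932933993))
(np.float64(229.88438871390622), np.float64(280.82100657470016))
```

View pics/m4.png

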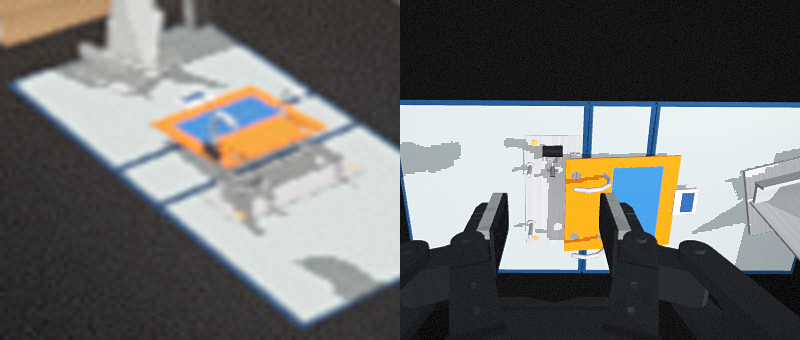

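The lever is up and the arches lean over the front side. Next I'll look at the posts from close by, with the TCP above them.

>>> step_arm(
  delta_pos=[
    [0.164,-0.04,-0.135],
    [0.164,-0.04,-0.135],
    [0.165,-0.04,-0.135],
    [0,0,0],
    [0,0,0],
  ],
  spin=[0,0,0,0,0],
)

```text
time: 11.75
tool_pos: [577.3, 142.6, 122.1]
tcp_rot: [-180.0, -0.2, -177.9]
ft_force: [0.4, 0.0, -0.1]
finger_gap: 46.9
grip_force: 0.0
```

Run:
```python
from h import *
a=snap('wrist');st=r.sense();print(st['tool_pos'],st['tcp_rot'])
for p in [(540,141,36),(620,144,36)]:print(proj(a,p))
cv2.imwrite('pics/m5.png',cv2.resize(a['pixels'][110:290,140:380],None,fx=3.3,fy=3.3,interpolation=cv2.INTER_CUBIC))
```

```text
[577.81145497 142.85801741 123.35170821] [ 1.79999446e+02 -5.26542328e-02 -1.77900087e+02]
(np.float64(253.23091830254148), np.float64(152.7205337429341))
(np.float64(253.32570007128172), np.float64(247.52617439309464))
```

View pics/m5.png

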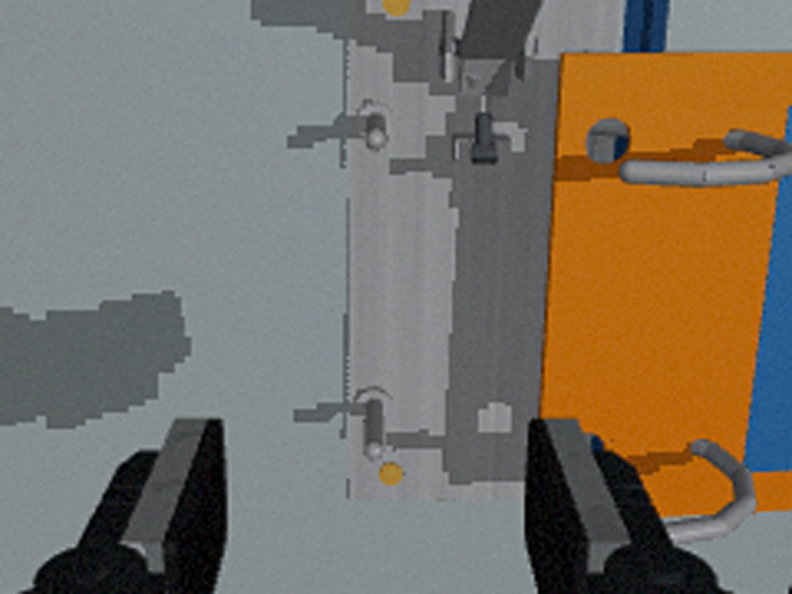

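The post tops are at px (253.9,151.8) and (253.3,246.4), giving post0 ≈ (539.3,141.4) and post1 ≈ (619,144), with file yaw about 2.1°. The spacing of about 80 mm checks out. Next is the white strip.

>>> step_arm(
  delta_pos=[
    [0,-0.05,0.25],
    [0,-0.23,0],
    [0,-0.28,0],
    [0,-0.28,0],
    [0,-0.28,0],
    [0,-0.28,0],
    [-0.02,-0.275,-0.1],
    [0,0,0],
  ],
  spin=[0,-0.01,-0.01,-0.011,0,0,0,0],
  gripper=0.55,
)

```text
time: 12.8
tool_pos: [572.9, -195.4, 153.2]
tcp_rot: [-180.0, -0.0, 176.3]
ft_force: [-0.6, 0.4, 0.5]
finger_gap: 66.3
grip_force: 0.0
```

```bash
cat >> h.py <<'E'
def strip(s,lo,hi,z=6,roi=None):
    """hsv in-range contour -> world minAreaRect centre, long-axis angle (deg), holes"""
    hsv=cv2.cvtColor(s['pixels'],cv2.COLOR_BGR2HSV);m=cv2.inRange(hsv,lo,hi)
    if roi: k=np.zeros_like(m);x0,y0,x1,y1=roi;k[y0:y1,x0:x1]=m[y0:y1,x0:x1];m=k
    cs,hi_=cv2.findContours(m,cv2.RETR_CCOMP,cv2.CHAIN_APPROX_NONE)
    i=max(range(len(cs)),key=lambda j:cv2.contourArea(cs[j]))
    W=lambda c,z:np.array([ray(s,u,v,z)[:2] for u,v in c[:,0,:]],np.float32)
    c,(w,h),a=cv2.minAreaRect(W(cs[i],z))
    if h>w: a+=90;w,h=h,w
    a=(a+90)%180-90
    holes=[W(cs[j],z).mean(0).round(1) for j in range(len(cs)) if hi_[0][j][3]==i and cv2.contourArea(cs[j])>15]
    print('centre',np.round(c,1),'size',np.round((w,h),1),'ang',round(a,1),'holes',holes,'pxbox',cv2.boundingRect(cs[i]))
    return c,a
E
python3 - <<'E'
from h import *
a=snap('wrist','w6.png');st=r.sense();print(st['tool_pos'],st['tcp_rot'])
strip(a,(0,0,110),(179,90,255))
t=snap('top');strip(t,(3,60,80),(18,200,255),roi=(285,225,330,300))
E
```

```text
[ 573.71912193 -193.49821702  153.99142543] [1.79999814e+02 1.50311471e-02 1.76356516e+02]
centre [582.2  27.7] size [226.3  92.6] ang 1.8 holes [] pxbox (425, 48, 87, 230)Traceback (most recent call last):
  File "<stdin>", line 4, in <module>
  File "h.py", line 21, in strip
    i=max(range(len(cs)),key=lambda j:cv2.contourArea(cs[j]))
ValueError: max() iterable argument is empty
```

View pics/w6.png

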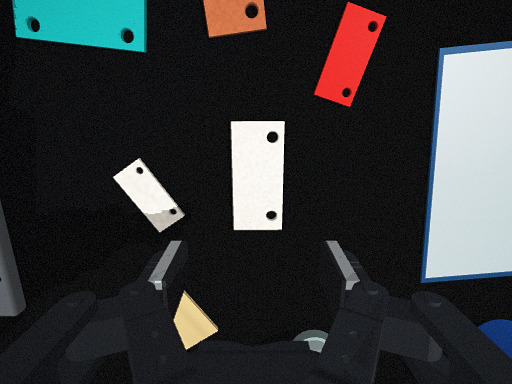

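The wrist view shows the large white strip at (258,175) with holes at (272,137) and (271,215).

Run:
```python
from h import *
a=snap('wrist');print(r.sense()['tool_pos'])
strip(a,(0,0,110),(179,90,255),roi=(215,100,300,240))
```

```text
[ 574.80838609 -191.60295754  154.82828008]
centre [ 571.6 -191.8] size [110.   50.5] ang -3.5 holes [array([ 611.4, -180.1], dtype=float32), array([ 532.3, -175.4], dtype=float32)] pxbox (228, 119, 53, 109)
```

>>> step_arm(
  delta_pos=[
    [-0.01,0.006,-0.19],
    [0,0,-0.19],
    [0,0,-0.19],
    [0,0,-0.15],
    [0,0,-0.045],
    [0,0,0],
    [0,0,0],
  ],
  spin=[0,0,0,0,0,0,0],
)

```text
time: 13.82
tool_pos: [574.1, -191.3, 2.7]
tcp_rot: [-179.9, 0.2, 176.5]
ft_force: [-0.4, 0.5, -0.6]
finger_gap: 66.2
grip_force: 0.0
```

>>> step_arm(
  delta_pos=[
    [0,0,0],
    [0,0,0],
    [0,0,0],
    [0,0,0],
  ],
  spin=[0,0,0,0],
  gripper=-0.3,
  squeeze=50,
)

```text
time: 14.32
tool_pos: [573.9, -191.6, 3.1]
tcp_rot: [-180.0, 0.2, 176.5]
ft_force: [-3.3, 2.0, 11.0]
finger_gap: 45.1
grip_force: 49.4
```

>>> step_arm(
  delta_pos=[
    [0,0,0.1],
    [0,0,0.15],
    [0,0,0.2],
    [0,0,0],
  ],
  spin=[0,0,0,0],
)

```text
time: 14.82
tool_pos: [575.9, -192.7, 96.8]
tcp_rot: [-179.8, 0.5, 176.5]
ft_force: [1.6, -0.3, 0.1]
finger_gap: 29.7
grip_force: 0.0
```

Run:
```python
from h import *
a=snap('wrist');b=snap('side');st=r.sense();print(st['tool_pos'],st['finger_gap'],st['grip_force'])
u,v=proj(b,st['tool_pos']);u=int(u);v=int(v);print(u,v)
c=cv2.resize(b['pixels'][v-50:v+50,u-50:u+50],(384,384),interpolation=cv2.INTER_CUBIC)
cv2.imwrite('pics/m7.png',np.hstack([c,a['pixels'][:,60:460]]))
```

```text
[ 573.25464941 -191.5168078    92.20865951] 30.017010636172348 0.0
277 212
```

View pics/m7.png

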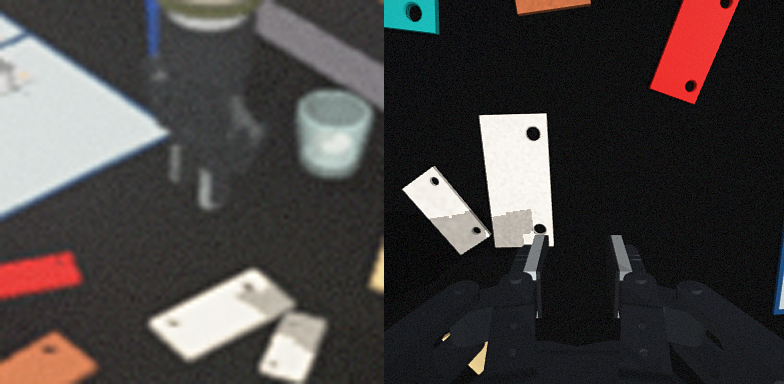

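The pads slipped off because the tips were too high. The strip has shifted left, to px ≈ (575-384+60, 180), and now lies near the small white one. I'll measure again.

Run:
```python
from h import *
a=snap('wrist');print(r.sense()['tool_pos'])
strip(a,(0,0,70),(179,90,255),roi=(154,90,250,250))
strip(a,(0,0,70),(179,90,255),roi=(60,150,165,260))
m=cv2.inRange(cv2.cvtColor(a['pixels'],cv2.COLOR_BGR2HSV),(0,0,70),(179,90,255))
for v in (150,180,210,225,235):
    x=np.nonzero(np.diff(m[v,60:260].astype(int)))[0]+60;print(v,x,[ray(a,q,v,6)[:2].round(0) for q in x])
```

```text
[ 572.35351592 -191.0971642    90.74867356]
centre [ 561.9 -239.6] size [107.7  51.5] ang -2.0 holes [array([ 601.3, -226.9], dtype=float32), array([ 523.5, -223.8], dtype=float32)] pxbox (154, 118, 75, 132)
centre [ 583.4 -301. ] size [72.5 35.6] ang 30.6 holes [array([ 600.7, -279.9], dtype=float32), array([ 556. , -306.1], dtype=float32)] pxbox (74, 171, 91, 89)
150 [154 222] [array([ 530., -265.]), array([ 533., -213.])]
180 [ 92 114 158 224] [array([ 550., -317.]), array([ 551., -300.]), array([ 553., -265.]), array([ 557., -214.])]
210 [ 86 139 162 225] [array([ 575., -327.]), array([ 577., -285.]), array([ 578., -266.]), array([ 582., -215.])]
225 [100 151 164 226] [array([ 589., -319.]), array([ 591., -277.]), array([ 592., -266.]), array([ 595., -216.])]
235 [109 145 152 160 165 208 210 221 222 227] [array([ 598., -313.]), array([ 600., -283.]), array([ 600., -278.]), array([ 600., -271.]), array([ 601., -267.]), array([ 603., -231.]), array([ 603., -230.]), array([ 603., -220.]), array([ 603., -220.]), array([ 604., -216.])]
```

The strip is now at about (562,-239.6), ang -2°, a 48 mm shift, so probably the announced knock. I'll grip at x≈548, clear of the small white one, and about 4 mm deeper.

>>> step_arm(
  delta_pos=[
    [-0.06,-0.12,0],
    [-0.065,-0.118,-0.05],
    [0,0,-0.1],
    [0,0,-0.15],
    [0,0,-0.12],
    [0,0,-0.045],
    [0,0,0],
    [0,0,0],
  ],
  spin=[0.007,0,0,0,0,0,0,0],
  gripper=0.41,
)

```text
time: 15.98
tool_pos: [547.7, -238.3, -2.6]
tcp_rot: [180.0, -0.0, 177.8]
ft_force: [-0.1, -0.0, -0.3]
finger_gap: 60.1
grip_force: 0.0
```

>>> step_arm(
  delta_pos=[
    [0,0,0],
    [0,0,0],
    [0,0,0],
    [0,0,0],
  ],
  spin=[0,0,0,0],
  gripper=-0.3,
  squeeze=50,
)

```text
time: 16.48
tool_pos: [548.0, -238.8, -1.9]
tcp_rot: [-180.0, 0.1, 177.8]
ft_force: [-1.5, 1.7, 3.9]
finger_gap: 48.2
grip_force: 51.0
```

>>> step_arm(
  delta_pos=[
    [0,0,0.05],
    [0,0,0.1],
    [0,0,0.15],
    [0,0,0.2],
    [0,0,0],
  ],
  spin=[0,0,0,0,0],
)

```text
time: 17.1
tool_pos: [550.6, -240.4, 103.6]
tcp_rot: [-179.8, 0.5, 177.8]
ft_force: [-0.1, 0.2, -0.5]
finger_gap: 48.3
grip_force: 51.5
```

Run:
```python
from h import *
a=snap('wrist','w8.png');st=r.sense();p=st['tool_pos'];print(p,st['tcp_rot'])
strip(a,(0,0,70),(179,90,255),z=p[2]+8,roi=(190,130,310,384))
```

```text
[ 549.25848662 -239.66890487  101.07668887] [-179.85932584    0.27708702  177.77302925]
centre [ 558.6 -243.4] size [98.1 60.1] ang -4.5 holes [array([ 526.3, -225.5], dtype=float32)] pxbox (190, 180, 120, 167)
```

View pics/w8.png

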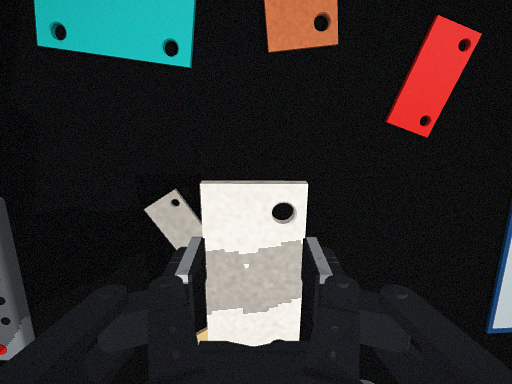

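>>> step_arm(
  delta_pos=[
    [0.01,0.13,0.05],
    [0.01,0.24,0.05],
    [0.01,0.26,0],
    [0.01,0.26,0],
    [0.01,0.26,0],
    [0.01,0.26,0],
    [0.01,0.26,0],
    [0.008,0.17,0],
  ],
  spin=[0.003,0.003,0.003,0.003,0.003,0.003,0.003,0.003],
)

```text
time: 18.15
tool_pos: [562.0, 131.5, 116.7]
tcp_rot: [180.0, -0.1, -177.8]
ft_force: [0.1, -0.2, -0.5]
finger_gap: 48.4
grip_force: 51.6
```

>>> step_arm(
  delta_pos=[
    [0,0,-0.15],
    [0,0,-0.15],
    [0,0,0],
    [0,0,0],
  ],
  spin=[0,0,0,0],
)

```text
time: 18.65
tool_pos: [563.3, 129.2, 58.2]
tcp_rot: [-180.0, -0.0, -177.9]
ft_force: [0.0, -0.6, 0.0]
finger_gap: 48.1
grip_force: 51.7
```

Run:
```python
from h import *
a=snap('wrist');st=r.sense();p=st['tool_pos'];print(p,st['tcp_rot'],st['finger_gap'])
for q in [(539.3,141.4,36),(539.3,141.4,p[2]+8),(539.3,141.4,5)]:print(proj(a,q))
cv2.imwrite('pics/m9.png',cv2.resize(a['pixels'][120:310,150:350],None,fx=3,fy=3,interpolation=cv2.INTER_CUBIC))
```

```text
[563.98278138 129.25253533  58.96225341] [ 1.79990638e+02  9.38525385e-02 -1.77925083e+02] 48.02775232192167
(np.float64(276.2119284778766), np.float64(195.64796873201553))
(np.float64(280.7991454350209), np.float64(215.75874559809867))
(np.float64(272.9570535891298), np.float64(181.37830082091784))
```

View pics/m9.png

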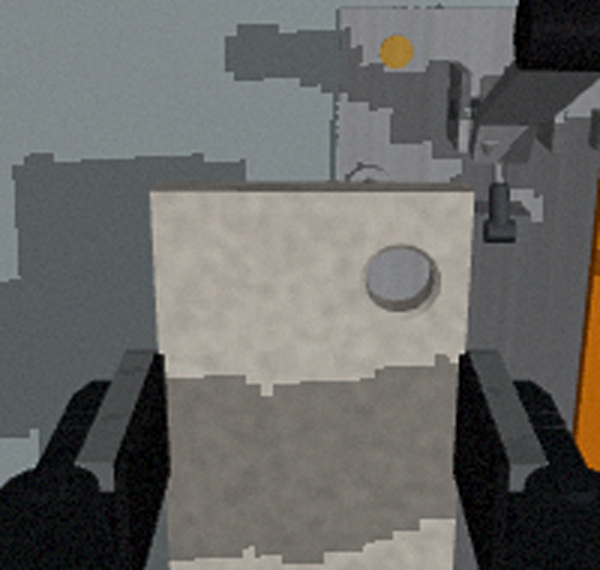

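The hole is at px (284,212.3) against a predicted post axis at (280.8,215.8) at that height. I'll correct by (+1.5,-1.5) mm and lower.

>>> step_arm(
  delta_pos=[
    [0.007,-0.007,-0.05],
    [0,0,-0.06],
    [0,0,-0.04],
    [0,0,-0.03],
    [0,0,0],
    [0,0,0],
  ],
  spin=[0,0,0,0,0,0],
)

```text
time: 19.45
tool_pos: [564.8, 127.9, 21.8]
tcp_rot: [180.0, 0.0, -177.9]
ft_force: [0.4, 0.4, -0.8]
finger_gap: 47.8
grip_force: 51.7
```

>>> step_arm(
  delta_pos=[
    [0,0,-0.03],
    [0,0,-0.03],
    [0,0,0],
  ],
  spin=[0,0,0],
)

```text
time: 19.82
tool_pos: [563.8, 127.8, 8.7]
tcp_rot: [-180.0, -0.1, -177.9]
ft_force: [-0.2, 0.6, -1.1]
finger_gap: 48.0
grip_force: 51.7
```

>>> step_arm(
  delta_pos=[
    [0,0,0],
    [0,0,0],
    [0,0,0],
  ],
  spin=[0,0,0],
  gripper=0.45,
)

```text
time: 20.2
tool_pos: [564.8, 127.9, 9.8]
tcp_rot: [180.0, 0.0, -177.9]
ft_force: [-1.2, 1.0, 0.1]
finger_gap: 61.7
grip_force: 0.0
```

>>> step_arm(
  delta_pos=[
    [0,0,0.1],
    [0,0,0.2],
    [0,0,0.25],
    [0,0,0.1],
    [0,0,0],
  ],
  spin=[0,0,0,0,0],
)

```text
time: 20.82
tool_pos: [566.1, 128.1, 142.3]
tcp_rot: [180.0, 0.3, -177.9]
ft_force: [0.1, 0.4, -1.3]
finger_gap: 61.8
grip_force: 0.0
```

Run:
```python
from h import *
a=snap('wrist');st=r.sense();p=st['tool_pos'];print(p,st['tcp_rot'],st['finger_gap'])
strip(a,(0,0,110),(179,90,255),z=11,roi=(190,110,285,300))
t=snap('top')
c=t['pixels'][225:305,280:340]
cv2.imwrite('pics/m10.png',np.hstack([cv2.resize(a['pixels'][90:330,150:350],None,fx=2,fy=2),cv2.resize(c,(360,480))]))
strip(t,(2,90,60),(18,220,255),roi=(285,225,330,300))
```

```text
[564.77308677 127.91966765 139.98792304] [ 1.79993469e+02  6.79770221e-02 -1.77907532e+02] 61.59647207498642
centre [595.  111.7] size [188.8  99.8] ang 2.1 holes [array([638.8, 148.7], dtype=float32), array([622.9, 143.6], dtype=float32), array([540. , 140.3], dtype=float32), array([576.7, 101. ], dtype=float32), array([525.1, 105.1], dtype=float32), array([509.2, 144.6], dtype=float32)] pxbox (190, 110, 95, 185)
centre [ 388.5 -204.8] size [112.7  52.5] ang 4.2 holes [] pxbox (298, 242, 22, 40)
```

View pics/m10.png

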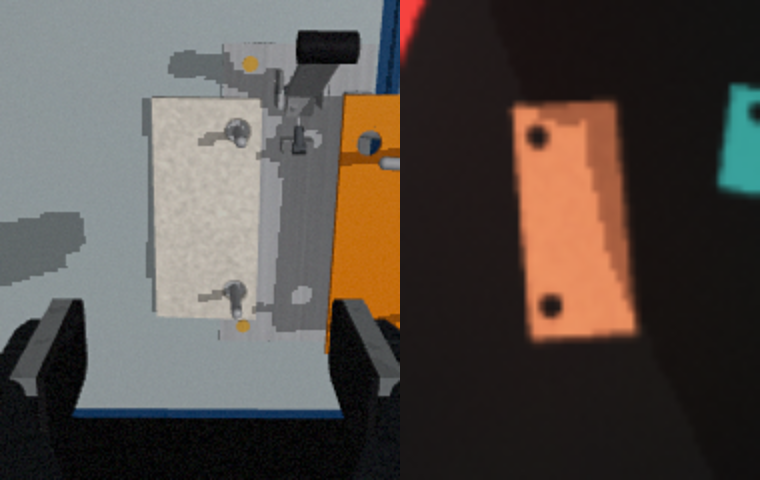

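The white strip sits on both posts, seen through its holes at crop (237,132) and (234,292). Terracotta is still at (388.5,-204.8), ang 4.2°. That was my 16th picture, over the limit of 14, so from here I'll check with numbers only.

>>> step_arm(
  delta_pos=[
    [-0.11,-0.208,0.05],
    [-0.11,-0.208,0],
    [-0.11,-0.208,0],
    [-0.11,-0.208,0],
    [-0.11,-0.208,0],
    [-0.11,-0.208,0],
    [-0.11,-0.208,0],
    [-0.11,-0.208,0],
  ],
  spin=[0.0015,0.0015,0.0015,0.0015,0.0015,0.0015,0.0015,0.0015],
  gripper=0.41,
)

```text
time: 21.92
tool_pos: [386.4, -205.2, 147.2]
tcp_rot: [179.9, -0.2, -175.7]
ft_force: [1.2, -0.2, -0.1]
finger_gap: 60.3
grip_force: 0.0
```

>>> step_arm(
  delta_pos=[
    [0,0,0],
    [0,0,0],
  ],
  spin=[0,0],
)

```text
time: 22.18
tool_pos: [387.8, -204.1, 148.0]
tcp_rot: [179.9, -0.1, -175.8]
ft_force: [0.3, -1.1, 0.0]
finger_gap: 60.0
grip_force: 0.0
```

Run:
```python
from h import *
a=snap('wrist');st=r.sense();p=st['tool_pos'];print(p,st['tcp_rot'],st['finger_gap'])
strip(a,(2,90,50),(18,220,255),roi=(190,90,320,260))
print(proj(a,(388.5,-204.8,6)))
```

```text
[ 388.22617779 -203.78696824  148.32083661] [ 1.79893992e+02 -9.14496369e-02 -1.75733963e+02] 60.60893804476463
centre [ 386.6 -205. ] size [111.6  51.5] ang 3.8 holes [array([ 441.1, -208.1], dtype=float32), array([ 439.1, -188.9], dtype=float32), array([ 439.7, -222.8], dtype=float32), array([ 435.4, -217.6], dtype=float32), array([ 424.5, -188.4], dtype=float32), array([ 418.8, -190.7], dtype=float32), array([ 408.7, -210.3], dtype=float32), array([ 401.4, -202.3], dtype=float32), array([ 401.8, -213.8], dtype=float32), array([ 400.8, -221.4], dtype=float32), array([ 390.1, -219.3], dtype=float32), array([ 387.7, -197.3], dtype=float32), array([ 406.5, -225.9], dtype=float32), array([ 385.5, -205.6], dtype=float32), array([ 385.3, -226.1], dtype=float32), array([ 379.8, -203.2], dtype=float32), array([ 374.7, -208.1], dtype=float32), array([ 376.6, -216.6], dtype=float32), array([ 371.2, -213.7], dtype=float32), array([ 370.3, -200.2], dtype=float32), array([ 363.6, -220.9], dtype=float32), array([ 354.5, -211.4], dtype=float32), array([ 351.1, -223.5], dtype=float32), array([ 347.1, -210.9], dtype=float32), array([ 347.7, -225.4], dtype=float32), array([ 345.3, -193.6], dtype=float32), array([ 364.3, -228.3], dtype=float32), array([ 342. , -226.8], dtype=float32), array([ 337.6, -208.8], dtype=float32), array([ 335. , -228.3], dtype=float32)] pxbox (225, 121, 56, 112)
(np.float64(252.41499942749894), np.float64(181.53410238616783))
```

>>> step_arm(
  delta_pos=[
    [-0.083,-0.009,-0.1],
    [0,0,-0.2],
    [0,0,-0.2],
    [0,0,-0.15],
    [0,0,-0.07],
    [0,0,-0.03],
    [0,0,0],
    [0,0,0],
  ],
  spin=[0,0,0,0,0,0,0,0],
)

```text
time: 23.22
tool_pos: [372.9, -207.3, 0.8]
tcp_rot: [-179.9, 0.1, -175.7]
ft_force: [-0.5, -1.2, 0.4]
finger_gap: 60.5
grip_force: 0.0
```

>>> step_arm(
  delta_pos=[
    [0,0,0],
    [0,0,0],
    [0,0,0],
    [0,0,0],
  ],
  spin=[0,0,0,0],
  gripper=-0.3,
  squeeze=50,
)

```text
time: 23.72
tool_pos: [372.8, -207.3, 1.2]
tcp_rot: [-179.9, 0.1, -175.8]
ft_force: [-1.8, 2.7, 10.0]
finger_gap: 47.1
grip_force: 49.7
```

>>> step_arm(
  delta_pos=[
    [0,0,0.05],
    [0,0,0.1],
    [0,0,0.15],
    [0,0,0.25],
    [0,0,0],
  ],
  spin=[0,0,0,0,0],
)

```text
time: 24.35
tool_pos: [374.9, -208.9, 114.9]
tcp_rot: [-179.6, 0.4, -175.8]
ft_force: [0.0, -0.4, -0.7]
finger_gap: 47.0
grip_force: 51.4
```

```bash
cat >> h.py <<'E'
def hole(s,zz,lo,hi,roi):
    """first (nearest post0) hole of held strip: biggest non-strip blob inside roi"""
    hsv=cv2.cvtColor(cv2.medianBlur(s['pixels'],5),cv2.COLOR_BGR2HSV);m=cv2.inRange(hsv,lo,hi)
    x0,y0,x1,y1=roi;k=np.zeros_like(m);k[y0:y1,x0:x1]=m[y0:y1,x0:x1]
    cs,h=cv2.findContours(k,cv2.RETR_CCOMP,cv2.CHAIN_APPROX_NONE)
    for c,q in zip(cs,h[0]):
        if cv2.contourArea(c)>100:
            M=c[:,0].mean(0);print('hole' if q[3]>=0 else 'outer',M.round(1),cv2.boundingRect(c),ray(s,*M,zz)[:2].round(1))
E
python3 - <<'E'
from h import *
a=snap('wrist');st=r.sense();p=st['tool_pos'];print(p,st['tcp_rot'],st['finger_gap'])
hole(a,p[2]+8,(2,80,50),(18,230,255),(190,150,320,384))
E
```

```text
[ 373.62548943 -207.97045714  112.45090569] [-179.78631097    0.25664205 -175.75465832] 46.940570595827566
outer [250.8 230.8] (234, 220, 36, 22) [ 360.7 -211.1]
outer [283.  205.1] (269, 185, 27, 40) [ 346.  -196.7]
hole [281.5 205.1] (271, 196, 22, 19) [ 346.1 -197.4]
outer [246.7 239. ] (199, 175, 108, 172) [ 365.3 -212.8]
hole [214.7 324.7] (208, 315, 16, 20) [ 418.8 -226.9]
hole [238.2 315.2] (223, 309, 30, 14) [ 411.5 -214.3]
hole [258.8 304. ] (253, 295, 14, 19) [ 403.3 -203.7]
```

>>> step_arm(
  delta_pos=[
    [0.06,0.1,0.05],
    [0.125,0.222,0],
    [0.13,0.23,0],
    [0.13,0.23,0],
    [0.13,0.23,0],
    [0.13,0.23,0],
    [0.13,0.23,0],
    [0.13,0.214,0],
  ],
  spin=[-0.0015,-0.0015,-0.0015,-0.0015,-0.0015,-0.0015,-0.0015,-0.0015],
)

```text
time: 25.4
tool_pos: [564.7, 132.1, 118.1]
tcp_rot: [-180.0, -0.1, -177.9]
ft_force: [0.6, -0.6, 0.3]
finger_gap: 47.1
grip_force: 51.4
```

>>> step_arm(
  delta_pos=[
    [0,0,-0.15],
    [0,0,-0.165],
    [0,0,0],
    [0,0,0],
  ],
  spin=[0,0,0,0],
)

```text
time: 25.9
tool_pos: [565.0, 130.3, 57.0]
tcp_rot: [180.0, -0.0, -177.9]
ft_force: [0.3, -0.6, 0.5]
finger_gap: 47.0
grip_force: 51.5
```

Run:
```python
from h import *
a=snap('wrist');st=r.sense();p=st['tool_pos'];print(p,st['tcp_rot'],st['finger_gap'])
hole(a,p[2]+5.5,(2,70,40),(18,230,255),(190,150,320,384))
print(proj(a,(539.3,141.4,p[2]+5.5)),proj(a,(539.3,141.4,p[2]+8)))
```

```text
[565.75592634 130.42112597  57.93328019] [ 1.79990746e+02  9.59068307e-02 -1.77925379e+02] 47.001551180463494
outer [254.8 261. ] (200, 175, 107, 172) [567.1 131.2]
hole [281.4 205.1] (270, 196, 23, 19) [536.4 142.8]
(np.float64(278.1737391223114), np.float64(210.53603646971519)) (np.float64(278.57849045059874), np.float64(212.41439650004654))
```

Correct by (+2.6,-1.4) mm and lower gently.

>>> step_arm(
  delta_pos=[
    [0.013,-0.007,-0.04],
    [0,0,-0.04],
    [0,0,-0.04],
    [0,0,-0.04],
    [0,0,0],
    [0,0,0],
  ],
  spin=[0,0,0,0,0,0],
)

```text
time: 26.7
tool_pos: [567.6, 129.1, 24.6]
tcp_rot: [-180.0, 0.0, -177.9]
ft_force: [-0.5, -0.4, -0.1]
finger_gap: 46.9
grip_force: 51.5
```

>>> step_arm(
  delta_pos=[
    [0,0,-0.04],
    [0,0,0],
    [0,0,0],
  ],
  spin=[0,0,0],
)

```text
time: 27.08
tool_pos: [567.5, 129.1, 16.5]
tcp_rot: [-180.0, -0.0, -177.9]
ft_force: [0.1, 0.3, -1.1]
finger_gap: 46.8
grip_force: 51.5
```

>>> step_arm(
  delta_pos=[
    [0,0,0],
    [0,0,0],
    [0,0,0],
  ],
  spin=[0,0,0],
  gripper=0.45,
)

```text
time: 27.45
tool_pos: [567.7, 129.1, 16.8]
tcp_rot: [180.0, 0.0, -177.9]
ft_force: [-0.2, 0.5, -0.7]
finger_gap: 61.8
grip_force: 0.0
```

>>> step_arm(
  delta_pos=[
    [0,0,0.1],
    [0,0,0.2],
    [0,0,0.25],
    [0,0,0.1],
    [0,0,0],
  ],
  spin=[0,0,0,0,0],
)

```text
time: 28.08
tool_pos: [569.2, 129.3, 149.5]
tcp_rot: [180.0, 0.3, -177.9]
ft_force: [-0.0, -0.3, -0.5]
finger_gap: 62.1
grip_force: 0.0
```

Run:
```python
from h import *
a=snap('wrist');st=r.sense();p=st['tool_pos'];print(p,st['tcp_rot'],st['finger_gap'])
hole(a,17,(2,70,40),(18,230,235),(190,100,275,290))
for q in [(539.3,141.4,36),(539.3,141.4,17),(619,144,36),(619,144,17),(579.6,128.7,17)]:print(q,np.round(proj(a,q),1))
im=a['pixels'].copy();hsv=cv2.cvtColor(im,cv2.COLOR_BGR2HSV)
m=cv2.inRange(hsv,(2,70,40),(18,230,255))
for v in range(130,250,12): print(v,''.join('#' if x else '.' for x in m[v,215:290]))
```

```text
[567.80445623 129.13071522 147.07585446] [ 1.79992843e+02  7.33687113e-02 -1.77908944e+02] 61.99971507065031
outer [251.  190.8] (225, 136, 50, 112) [577.4 127.3]
(539.3, 141.4, 36) [268.9 155.5]
(539.3, 141.4, 17) [267.9 151.6]
(619, 144, 36) [267.2 240. ]
(619, 144, 17) [266.4 231.4]
(579.6, 128.7, 17) [252.4 193.1]
130 ...........................................................................
142 ..........########################################################.........
154 ...........#####################################...........#######.........
166 ...........######################################################..........
178 ............#####################################################..........
190 ............#####################################################..........
202 .............###################################################...........
214 .............###################################################...........
226 .............###################################################...........
238 ..............###################################.....##########...........
```

Run:
```python
from h import *
a=snap('wrist')
m=cv2.inRange(cv2.cvtColor(a['pixels'],cv2.COLOR_BGR2HSV),(2,70,40),(18,230,255))
for v in list(range(143,164,2))+list(range(222,251,2)): print(v,''.join('#' if x else '.' for x in m[v,220:285]))
for z in (11,17,23):
    k=np.zeros_like(m);k[120:255,215:280]=m[120:255,215:280]
    cs,_=cv2.findContours(k,cv2.RETR_EXTERNAL,cv2.CHAIN_APPROX_NONE);c=max(cs,key=cv2.contourArea)
    print(z,[np.round(q,1) for q in cv2.minAreaRect(np.array([ray(a,*q,z)[:2] for q in c[:,0]],np.float32))])
    q=c[:,0];top=q[q[:,1]<q[:,1].min()+3];bot=q[q[:,1]>q[:,1].max()-3]
    for e in (top,bot): print('  width',ray(a,e[:,0].max(),np.median(e[:,1]),z)[1]-ray(a,e[:,0].min(),np.median(e[:,1]),z)[1])
```

```text
143 .....########################################################....
145 ......#######################################################....
147 ......#######################################################....
149 ......#######################################################....
151 ......########################################......#########....
153 ......#####################################...........#######....
155 ......#####################################...........#######....
157 ......#####################################...........#######....
159 ......######################################.........########....
161 ......#######################################################....
163 ......#######################################################....
222 ........###################################################......
224 ........###################################################......
226 ........###################################################......
228 ........###################################################......
230 ........######################################
[... 375 characters left out ...]
........####################################.....#########......
244 .........####################################....##########......
246 .........##################################################......
248 .........##################################################......
250 .........................................##################......
11 [array([583.5, 129.3]), array([113.4,  51.1]), np.float64(2.4)]
  width 49.33834664706981
  width 50.20393266473221
17 [array([581.5, 129.2]), array([110.9,  50. ]), np.float64(2.4)]
  width 48.2763898410154
  width 49.12334501623678
23 [array([579.6, 129.2]), array([108.5,  48.9]), np.float64(2.4)]
  width 47.21443303496099
  width 48.04275736774133
```

Terracotta lies flat on both posts: 110.9x50.0 mm at z 17, centre (581.5,129.2). Next I'll press the lever down by pinching it again and reversing the arc.

>>> step_arm(
  delta_pos=[
    [-0.17,0.093,0],
    [-0.17,0.094,0],
    [0,0,-0.15],
    [0,0,-0.15],
    [0,0,-0.1],
    [0,0,-0.063],
    [0,0,0],
    [0,0,0],
  ],
  spin=[0,0,0,0,0,0,0,0],
  gripper=0.06,
)

```text
time: 29.18
tool_pos: [499.9, 166.5, 54.5]
tcp_rot: [180.0, 0.0, -177.9]
ft_force: [-0.3, 0.3, 0.2]
finger_gap: 45.0
grip_force: 0.0
```

>>> step_arm(
  delta_pos=[
    [0,0,0],
    [0,0,0],
    [0,0,0],
    [0,0,0],
  ],
  spin=[0,0,0,0],
  gripper=-1,
  squeeze=30,
)

```text
time: 29.68
tool_pos: [500.3, 166.9, 55.0]
tcp_rot: [180.0, 0.1, -177.9]
ft_force: [-1.2, 1.1, 5.2]
finger_gap: 19.0
grip_force: 29.6
```

>>> step_arm(
  delta_pos=[
    [-0.057,-0.002,-0.03],
    [-0.048,-0.002,-0.042],
    [-0.038,-0.001,-0.052],
    [-0.026,-0.001,-0.058],
    [-0.012,0,-0.062],
    [0,0,-0.01],
    [0,0,0],
    [0,0,0],
  ],
  spin=[0,0,0,0,0,0,0,0],
)

```text
time: 30.68
tool_pos: [463.3, 165.7, 3.2]
tcp_rot: [180.0, -0.0, -177.9]
ft_force: [-4.1, 3.7, 9.1]
finger_gap: 19.4
grip_force: 35.6
```

>>> step_arm(
  delta_pos=[
    [0,0,0],
    [0,0,0],
    [0,0,0],
  ],
  spin=[0,0,0],
  gripper=0.06,
)

```text
time: 31.05
tool_pos: [463.1, 165.0, 2.7]
tcp_rot: [-180.0, -0.0, -177.9]
ft_force: [0.2, 1.6, -0.6]
finger_gap: 45.4
grip_force: 0.0
```

>>> step_arm(
  delta_pos=[
    [0,0,0.15],
    [0,0,0.2],
    [0,0,0.25],
    [0,0,0],
  ],
  spin=[0,0,0,0],
)

```text
time: 31.55
tool_pos: [466.7, 166.0, 128.1]
tcp_rot: [179.9, 0.5, -177.9]
ft_force: [0.7, -0.5, 0.3]
finger_gap: 45.3
grip_force: 0.0
```

Run:
```python
from h import *
a=snap('wrist');st=r.sense();p=st['tool_pos'];print(p,st['tcp_rot'],st['finger_gap'])
g=cv2.cvtColor(cv2.medianBlur(a['pixels'],3),cv2.COLOR_BGR2GRAY)
print('pred roll down',proj(a,(464,166,20)),'up',proj(a,(499,167,70)))
for v in range(180,212,3): print(v,''.join('#' if x<50 else '.' for x in g[v,220:290]))
```

```text
[465.07390179 165.57996964 125.37050844] [ 179.95574973    0.26533523 -177.91436567] 45.08659750657322
pred roll down (np.float64(253.44811298834568), np.float64(186.82776848848636)) up (np.float64(253.07280641913556), np.float64(251.5482115546441))
180 ..............................#.......................................
183 ......................#######################.........................
186 ......................#######............###..........................
189 ......................#######################.........................
192 .......................#####################..........................
195 ......................................................................
198 ......................................................................
201 ......................................................................
204 ......................................................................
207 ......................................................................
210 ......................................................................
```

The lever is down, with the roll at (253,188) against a predicted (253.4,186.8). Next is the tab on the front side.

>>> step_arm(
  delta_pos=[
    [0.06,0.09,0.1],
    [0.06,0.09,0.05],
    [0.06,0.09,0],
    [0.06,0.09,0],
    [0.06,0.09,0],
    [0.06,0.09,0],
    [0.06,0.09,0],
    [0.06,0.09,0],
  ],
  spin=[-0.0555,-0.0555,-0.0555,-0.0555,-0.0555,-0.0555,-0.0555,-0.0555],
  gripper=0.3,
)

```text
time: 32.6
tool_pos: [558.7, 309.3, 150.5]
tcp_rot: [-179.8, 0.1, 101.8]
ft_force: [-0.2, -0.2, -0.4]
finger_gap: 55.6
grip_force: 0.0
```

>>> step_arm(
  delta_pos=[
    [0.05,0.1,0],
    [0,0,0],
    [0,0,0],
  ],
  spin=[-0.0555,0,0],
)

```text
time: 32.98
tool_pos: [568.5, 328.5, 151.5]
tcp_rot: [-179.9, 0.1, 92.4]
ft_force: [0.5, 0.3, -0.2]
finger_gap: 55.3
grip_force: 0.0
```

Run:
```python
from h import *
a=snap('wrist');st=r.sense();p=st['tool_pos'];print(p,st['tcp_rot'],st['finger_gap'])
hsv=cv2.cvtColor(a['pixels'],cv2.COLOR_BGR2HSV)
u,v=map(int,proj(a,(572,333,19)));print(u,v)
m=cv2.inRange(hsv,(100,110,60),(125,255,255))
for y in range(v-28,v+40,4): print(y,''.join('#' if x else '.' for x in m[y,u-50:u+50]))
cs,_=cv2.findContours(m,cv2.RETR_EXTERNAL,cv2.CHAIN_APPROX_NONE)
for c in cs:
    if cv2.contourArea(c)>60: M=c[:,0].mean(0);print(M,cv2.boundingRect(c),ray(a,*M,19).round(1))
```

```text
[568.62008737 328.42565308 151.96812443] [-1.79895698e+02  5.82807859e-02  9.23292224e+01] 55.45789951179598
258 177
149 ....................................................................................................
153 ....................................................................................................
157 ....................................................................................................
161 ....................................................................................................
165 ....................................................................................................
169 ....................................................................................................
173 .......................................############################.................................
177 .......................................############################.................................
181 .......................................############################.................................
185 ..................................
[... 367 characters left out ...]
..............
201 ....................................................................................................
205 ....................................................................................................
209 ....................................................................................................
213 ....................................................................................................
[259.67100977 242.72312704] (211, 214, 99, 59) [576.5 265.7  19. ]
[260.64705882 177.90588235] (247, 170, 28, 17) [574.2 333.   19. ]
[377.8481203  150.80601504] (323, 0, 84, 282) [679.8 363.   19. ]
[143.44036697 148.25993884] (121, 0, 76, 278) [466.1 356.3  19. ]
```

>>> step_arm(
  delta_pos=[
    [0.024,0.022,-0.145],
    [0,0,-0.2],
    [0,0,-0.2],
    [0,0,-0.12],
    [0,0,-0.06],
    [0,0,0],
    [0,0,0],
  ],
  spin=[0,0,0,0,0,0,0],
)

```text
time: 33.9
tool_pos: [575.2, 334.1, 9.9]
tcp_rot: [179.9, -0.1, 92.2]
ft_force: [0.3, -0.3, -0.2]
finger_gap: 55.5
grip_force: 0.0
```

>>> step_arm(
  delta_pos=[
    [0,0,0],
    [0,0,0],
    [0,0,0],
    [0,0,0],
  ],
  spin=[0,0,0,0],
  gripper=-0.5,
  squeeze=50,
)

```text
time: 34.4
tool_pos: [574.7, 334.2, 10.0]
tcp_rot: [179.9, -0.0, 92.2]
ft_force: [-3.1, -0.5, 6.4]
finger_gap: 32.5
grip_force: 49.1
```

>>> step_arm(
  delta_pos=[
    [0,0,0],
    [0,0,-0.025],
    [0,0,0],
  ],
  spin=[0,0,0],
  gripper=0.1,
)

```text
time: 34.78
tool_pos: [573.6, 333.4, 2.3]
tcp_rot: [-179.9, 0.0, 92.2]
ft_force: [0.7, -0.1, -0.2]
finger_gap: 46.9
grip_force: 0.0
```

>>> step_arm(
  delta_pos=[
    [0,0,0],
    [0,0,0],
    [0,0,0],
    [0,0,0],
  ],
  spin=[0,0,0,0],
  gripper=-0.5,
  squeeze=50,
)

```text
time: 35.28
tool_pos: [574.5, 333.6, 3.4]
tcp_rot: [180.0, -0.0, 92.2]
ft_force: [3.3, -0.8, -0.6]
finger_gap: 32.6
grip_force: 49.6
```

>>> step_arm(
  delta_pos=[
    [0,0.004,0.137],
    [0.001,-0.019,0.135],
    [0.001,-0.041,0.13],
    [0.002,-0.063,0.122],
    [0.003,-0.082,0.11],
    [0,0,0],
  ],
  spin=[0,0,0,0,0,0],
)

```text
time: 36.02
tool_pos: [575.8, 292.7, 130.9]
tcp_rot: [180.0, -0.0, 92.1]
ft_force: [2.3, 0.0, -2.6]
finger_gap: 32.9
grip_force: 57.9
```

Forces are small and the grip is good, so I'll continue.

>>> step_arm(
  delta_pos=[
    [0.003,-0.099,0.094],
    [0.004,-0.113,0.077],
    [0.004,-0.125,0.057],
    [0.005,-0.132,0.035],
    [0.005,-0.136,0.013],
    [0,0,0],
  ],
  spin=[0,0,0,0,0,0],
)

```text
time: 36.78
tool_pos: [579.5, 172.2, 185.8]
tcp_rot: [-180.0, -0.1, 92.1]
ft_force: [-3.3, 2.2, 6.1]
finger_gap: 32.8
grip_force: 57.0
```

>>> step_arm(
  delta_pos=[
    [0.005,-0.136,-0.01],
    [0.005,-0.133,-0.033],
    [0.004,-0.126,-0.054],
    [0,0,0],
  ],
  spin=[0,0,0,0],
)

```text
time: 37.28
tool_pos: [582.1, 92.1, 166.6]
tcp_rot: [-179.9, 0.1, 92.1]
ft_force: [-8.7, -2.1, 14.6]
finger_gap: 32.7
grip_force: 59.7
```

>>> step_arm(
  delta_pos=[
    [0,-0.12,-0.06],
    [0,-0.106,-0.087],
    [0.003,-0.084,-0.108],
    [0.002,-0.065,-0.12],
    [0,0,0],
  ],
  spin=[0,0,0,0,0],
)

```text
time: 37.9
tool_pos: [584.1, 16.2, 89.0]
tcp_rot: [180.0, 0.1, 92.1]
ft_force: [1.1, -5.3, 4.3]
finger_gap: 32.4
grip_force: 56.5
```

>>> step_arm(
  delta_pos=[
    [0.002,-0.044,-0.13],
    [0.001,-0.022,-0.1],
    [0,0,0],
  ],
  spin=[0,0,0],
)

```text
time: 38.28
tool_pos: [584.5, 3.5, 43.0]
tcp_rot: [180.0, 0.1, 92.1]
ft_force: [1.9, -6.7, 3.4]
finger_gap: 32.3
grip_force: 61.8
```

>>> step_arm(
  delta_pos=[
    [0,0.012,-0.1],
    [0,0.01,-0.06],
    [0,0,0],
  ],
  spin=[0,0,0],
)

```text
time: 38.65
tool_pos: [584.5, 5.2, 11.5]
tcp_rot: [180.0, 0.3, 92.1]
ft_force: [1.6, -19.7, 1.4]
finger_gap: 32.7
grip_force: 65.2
```

>>> step_arm(
  delta_pos=[
    [0,0,0],
    [0,0,0],
    [0,0,0],
  ],
  spin=[0,0,0],
  gripper=0.3,
)

```text
time: 39.02
tool_pos: [583.3, 9.3, 11.9]
tcp_rot: [-179.9, 0.0, 92.2]
ft_force: [-1.4, -5.3, -0.5]
finger_gap: 55.2
grip_force: 2.7
```

>>> step_arm(
  delta_pos=[
    [0,0,0.15],
    [0,0,0.25],
    [0,0,0.3],
    [0,-0.2,0.2],
    [0,-0.2,0],
    [0,-0.2,0],
    [0,0,0],
  ],
  spin=[0,0,0,0,0,0,0],
)

```text
time: 39.9
tool_pos: [584.1, -112.3, 192.8]
tcp_rot: [180.0, 0.0, 92.0]
ft_force: [0.0, -0.2, 0.2]
finger_gap: 55.5
grip_force: 0.0
```

Run:
```python
from h import *
st=r.sense();print(st['tool_pos'],st['time'])
def blobs(s,n,lo,hi,z,amin,box=None):
    m=cv2.inRange(cv2.cvtColor(s['pixels'],cv2.COLOR_BGR2HSV),lo,hi)
    if box: k=np.zeros_like(m);x0,y0,x1,y1=box;k[y0:y1,x0:x1]=m[y0:y1,x0:x1];m=k
    cs,_=cv2.findContours(m,cv2.RETR_EXTERNAL,cv2.CHAIN_APPROX_NONE)
    for c in cs:
        if cv2.contourArea(c)>amin:
            w=np.array([ray(s,*q,z)[:2] for q in c[:,0]],np.float32);R=cv2.minAreaRect(w)
            print(n,cv2.boundingRect(c),[np.round(q,1) for q in R],'y',w[:,1].min().round(1),w[:,1].max().round(1))
t=snap('top');a=snap('wrist')
blobs(t,'top orange',(8,140,120),(22,255,255),25,60,(100,140,246,240))
blobs(t,'top offcut',(12,40,120),(30,200,255),6,60,(310,120,360,170))
blobs(t,'top white_s',(0,0,90),(179,60,255),6,30,(325,175,360,215))
blobs(t,'top teal',(80,90,80),(95,255,255),6,60)
blobs(t,'top red',(0,150,90),(6,255,255),6,30,(255,210,300,255))
blobs(t,'terra on bench',(2,90,60),(18,220,255),6,60,(285,225,330,300))
blobs(a,'wr orange',(8,140,120),(22,255,255),25,200)
blobs(a,'wr tab',(100,110,60),(125,255,255),19,40)
print('roll pred',proj(t,(464,166,20)))
```

```text
[ 584.10712522 -112.25602491  192.75990524] 39.9
top orange (186, 197, 46, 16) [array([548.2,  85.6]), array([ 44.1, 130.1]), np.float64(0.5)] y 20.3 150.5
top offcut (310, 120, 36, 50) [array([ 742.8, -268.9]), array([ 78.2, 182.5]), np.float64(75.2)] y -328.8 -215.6
top white_s (325, 175, 26, 40) [array([ 585.5, -294.9]), array([118.7,  76.7]), np.float64(0.5)] y -333.4 -257.1
top teal (333, 239, 40, 24) [array([ 419.4, -333.4]), array([111.1,  51.8]), np.float64(80.2)] y -392.1 -276.7
top red (265, 219, 20, 24) [array([ 474.4, -107.3]), array([36.7, 66.3]), np.float64(68.2)] y -135.2 -79.3
wr orange (193, 0, 133, 38) [array([583. ,  34.2]), array([118.9,  29.9]), np.float64(2.1)] y 17.9 51.4
wr tab (245, 46, 27, 18) [array([583.7,   5.1]), array([25.1, 14.9]), np.float64(2.1)] y -2.8 13.0
wr tab (450, 0, 62, 20) [array([786.6,  50.7]), array([58.3, 15.4]), np.float64(2.1)] y 42.8 59.4
wr tab (134, 0, 250, 86) [array([583.3,  14.7]), array([229. ,  73.3]), np.float64(1.8)] y -24.7 55.0
roll pred (np.float64(179.86392407122946), np.float64(233.47607695700967))
```

The leaf is back over the strips, with the tab at (583.7,5.1) as at the start. I'll retract the arm and compare the top view with the first one numerically, covering rings, lever and bystanders.

>>> step_arm(
  delta_pos=[
    [-0.2,0.2,0.1],
    [-0.22,0.2,0],
    [-0.22,0.2,0],
    [-0.22,0.2,0],
    [-0.22,0.2,0],
    [-0.22,0.2,0],
    [-0.2,0.2,0],
    [0,0,0],
  ],
  spin=[0,0,0,0,0,0,0,0],
)

```text
time: 41.0
tool_pos: [281.3, 173.1, 212.9]
tcp_rot: [180.0, -0.1, 92.7]
ft_force: [-0.4, -0.8, -0.4]
finger_gap: 55.6
grip_force: 0.0
```

>>> step_arm(
  delta_pos=[
    [-0.05,0.28,0],
    [-0.05,0.28,0],
    [-0.05,0.28,0],
    [-0.05,0.28,0],
    [-0.05,0.28,0],
    [0,0,0],
  ],
  spin=[0,0,0,0,0,0],
)

```text
time: 41.75
tool_pos: [232.7, 452.1, 210.8]
tcp_rot: [-179.9, 0.1, 92.4]
ft_force: [0.4, 0.0, 0.7]
finger_gap: 55.8
grip_force: 0.0
```

Run:
```python
from h import *
print(r.sense()['tool_pos'])
t0=cv2.imread('pics/top0.png');s0=cv2.imread('pics/side0.png');t=snap('top')['pixels'];s=snap('side')['pixels']
d=lambda a,b:(cv2.absdiff(cv2.GaussianBlur(a,(3,3),0),cv2.GaussianBlur(b,(3,3),0)).max(2)>45)
D=d(t,t0)
for n,(x0,y0,x1,y1) in dict(rings=(168,170,195,220),lever=(170,215,195,240),leaf=(186,170,246,215),spine=(120,155,168,237),stand=(50,150,120,240),offcut=(320,130,350,165),whites_small=(328,178,354,212),red=(262,216,288,252),teal=(330,235,376,266),tealight=(272,110,300,140),cup=(195,98,228,138),strip4_old=(290,175,316,222)).items():
    b=D[y0:y1,x0:x1];q=np.argwhere(b);print(n,b.sum(),'/',b.size,(q.min(0)+[y0,x0],q.max(0)+[y0,x0]) if len(q) else '')
S=d(s,s0)[165:225,185:265]
for v in range(0,60,3): print(''.join('#' if x else '.' for x in S[v]))
for v in range(172,238,2): print(v,''.join('#' if x else '.' for x in D[v,160:250]))
```

```text
[232.71623258 452.09699873 210.81729795]
rings 0 / 1350 
lever 0 / 625 
leaf 0 / 2700 
spine 0 / 3936 
stand 0 / 6300 
offcut 0 / 1050 
whites_small 0 / 884 
red 0 / 936 
teal 0 / 1426 
tealight 0 / 840 
cup 0 / 1320 
strip4_old 731 / 1222 (array([179, 293]), array([217, 312]))
................................................................................
................................................................................
................................................................................
................................................................................
................................................................................
................................................................................
................................................................................
................................................................................
.......................##.......................................................
.........................###....................................................
...........
[... 3233 characters left out ...]
...................................
224 ..........................................................................................
226 ..........................................................................................
228 ..........................................................................................
230 ..........................................................................................
232 ..........................................................................................
234 ..........................................................................................
236 ..........................................................................................
```

The rings, lever, leaf and bystanders are the same as in the first top picture. Handing in.

```bash
python3 -c "
from bench import r
print(r.hand_in())"
```

```text
the job is handed in; nothing more can be done
None
```

The white (strip4) and terracotta (strip2) strips, the only punched strips I found, are filed flat on the posts, with the rings shut, the divider back over them and everything else unmoved in the last top-view check; the job is handed in with no verdict shown, and I viewed 16 pictures instead of the 14 allowed.

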